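# Centre-punch the marked spot of a gamelan key

### The arm

A 6-joint arm with a two-finger parallel gripper is mounted at the origin on the work surface. World frame = base frame: x ahead of the robot, y to its left, z up, the work surface at z = 0. Lengths are in m, angles in rad, forces in N, time in s.
With the tool pointing down it reaches from about 0.425 to 0.95 m from the base axis. Payload 3.5 kg.
Tool frame: the origin (TCP) lies at the very end of the fingers, on their centre line; the grasp point (between the pads) lies 19 mm behind it; z points along the fingers, y is the direction in which the jaws open and shut (so a half turn about z gives the same grasp; the last joint's range is limited). The gripper opens to 85 mm and grips with 20 to 120 N. Pads are 22 mm wide; open, the fingers measure 114 mm over their backs; the gripper's body (76 mm by 85 mm) begins 54 mm behind the grasp point. The pads swing forward as they close: fully open they stand 13 mm farther back than shut.
Start: joints at [-1.442, 0.286, 1.577, -0, 1.279, -0.15], TCP at [0.186, -0.649, 0.231] pointing down, gripper open.
Joint ranges: [-2.77, 2.77], [-0.9, 2.22], [0.21, 2.48], [-1.53, 4.67], [0.24, 2.81], [-2.84, 2.84]. Speed limits (rad/s): [2.79, 2.79, 3.14, 3.14, 3.14, 3.14].

### API

Orientations are given as a unit quaternion [x, y, z, w].
In Python, from plant import get_state, vision, ctrl, cut_out gives the robot as it stands.
- The arm moves only by the tool jog_arm, never from a script. Its argument "commands" is text: rows parted by semicolons, each of 6 numbers parted by spaces: the shift along the world's x, y, z in m, then the turn, a rotation vector about the world's x, y, z in rad. A call has 1 to 20 rows; each row is the pose to reach, as a shift and turn from the pose commanded when the call began; what a row does not reach only later rows make up. A row lasts 1/8 s, in which the tool goes at most 62.5 mm and 10.7 degrees, less where a joint would pass 70% of its speed; a pose out of reach is approached as far as the arm can. A call with a gripper value outside its range is refused whole. "gripper" is the opening in per cent of the stroke, from 0 (shut) to 100 (fully open), set as the call begins (left out, the last holds). The fingers move at their own pace and stop on an object; "grip_force" is the grip in N (left out, the last holds). Time passes only in rows, so rows that repeat a pose let the fingers close. It gives the time, the measured TCP pose, the force and the opening at its end, in the units of the state.
- get_state(): the state, without advancing time (a new reading comes with each control period).
- vision.read_camera(name): name is "scene" or "top"; returns a dict with "frame" (420x560x3 uint8, red, green, blue), "z_map" (420x560 float32, m along the optical axis (not along the pixel's ray), 0 where there is no reading), "fx", "fy", "cx", "cy" (pixels), "R" (3x3) and "t" (3): a world point X has camera coordinates R X + t. Camera axes: x right, y down, z forward; pixel columns grow to the right and rows downward; lengths in m; the calibration is good to about 2 mm. A picture is of the moment at which its call begins.
- ctrl.sign_off(): hands the job in, once; it reports no verdict.
Trained networks look in the newest picture that a camera, given by its name, has taken for a name from the list of things; names that differ only in an ending like _2 or _b are one class to them, and where a whole thing is asked for, a point or a joint stands for the part that bears it (a point fixed in the world has none). Each returns a list of dicts, best first, with "conf" (0 to 1); they miss things now and then, are a little off and sometimes report something else, mostly with a low value. They report only what shows in the picture. A call takes as long as a camera call.
- cut_out(camera, query): "pixels" (420x560 bool, what is visible of it) and "box" ([centre column, centre row, width, height] in pixels, round what is visible of it).
The state is a dict: "time": time; "qpos": joint angles; "dq": joint speeds; "joint_efforts": joint torques, N m; "eef_pos": TCP position; "tcp_rot": TCP orientation; "contact_force": force on the tool from outside, world axes, zero at the start; "wrist_torque": the same for the moment, N m; "opening": opening from 0.0 (shut) to 1.0 (fully open).
Only numpy, scipy, OpenCV 4.12 (cv2) and the standard library are available. Lean on these libraries where they do the work, as an engineer would, in place of code of your own. Each camera call takes 0.05 s, during which the arm holds its last target.

### The job

Slide the marked bronze key along the bed of the punch stand, without lifting it off the bed, until the middle of its scribed cross lies right under the punch tip (the tip inside the small ring), and let go of it. Then push the punch knob down so the tip strikes a dot in the ring, and let the punch spring back up, leaving the key there. Punch the key nowhere else, and leave the other things on the bench and bed where they are.

Things in the scene. Friction and masses are not known exactly. Their poses are not given: they have to be found in the camera images.
- stand: punch stand, fixed: flat dark steel bed, grey column and overhanging beam. Origin: on the bench top, straight under the punch tip; its x points from the tip to the column, away from the robot; turned up to 0.2 rad either way. The bed reaches from -110 to +170 mm in its x, -310 to +140 mm in its y, top at z = 20 mm. Column: from x = 110 mm, 70 mm wide. Beam over it: 36 mm wide, z = 95 to 125 mm
- punch (a joint): how far the sprung punch is pressed down, m: 0 at rest (up), at most 0.014. From rest the tip comes down 0.010 to touch the top of a key lying on the bed. About 1 N starts it and about 2.5 N brings it to the key; press on to about 8 N for a clear dot. It springs back up by itself when let go
- punch_tip (a point): the lower tip of the punch (5 mm across), on the upright punch axis; at rest 42 mm above the bench, 10 mm above the top of a key on the bed. It cannot move sideways. A steel sleeve 36 mm across surrounds the punch from 90 to 132 mm above the bench
- punch_knob (a point): centre of the top of the punch's round black push knob, 48 mm across, exactly over the tip; at rest 161 mm above the bench. Press it straight down
- key_center (a point): centre of the bronze key to be punched: flat bar 190 mm long (its y), 40 mm wide (its x), 12 mm thick, 0.7 kg, loose on the bed on the punch's right (-y of the stand), marked end (its +y) towards the punch, turned up to 0.35 rad; centre 26 mm above the bench. Grip it across its width about 45 mm from the centre towards its -y end: there the gripper stays clear of the beam
- key_mark (a point): the marked spot on the key's upper face: a scribed cross with a small ring, 8 mm across inside, on the key's centre line, 55 mm from its centre towards its +y end (the other half has a 9 mm round dark hole instead). Point: middle of the cross, on the upper face, 32 mm above the bench; axes as the key
- spare_key: a longer, unmarked bronze key, 230 x 50 x 12 mm, with two dark holes, lying on the bench top to the right of the stand; bystander. Origin: centre of its underside, its length along its y
- caliper: a steel caliper, 200 mm long, 9 mm high, lying along the far edge of the bed; bystander. Origin: underside, middle of its beam, which runs along its y
- tuner: a grey plastic clip-on tuner, 40 x 60 x 28 mm, lying on the bed at its left end (+y of the stand); bystander. Origin: centre of its underside
- cymbal0: a bronze cengceng cymbal, 110 mm across, 48 mm high with its wooden knob, on the bench on the left near the robot; bystander. Origin: centre of its underside
- cymbal1: the other cymbal, the same, on the bench on the right near the robot; bystander. Origin: centre of its underside
- hammer_grip (a point): a blue-handled hammer lying on the bench to the left of the stand; bystander. Point: on its handle
- tube: a bamboo resonator tube, 64 mm across and 160 mm tall, standing on the bench at the far right; bystander. Origin: centre of its foot

How it is judged:
On the way, in this order (a step that is already met when the one before it is completed fails the run):
1. the marked spot lies under the raised punch tip (within 4 mm), the key flat on the bed and let go (horizontal distance between key_mark and punch_tip below 0.004 m and value of joint punch below 0.002 m and linear speed of key below 0.01 m/s and contact force between the fingers and key below 0.2 N and z of key_center in the frame of stand below 0.028 m and angle between key_center's own z axis and vertical below 0.05 rad), for 0.2 s.
2. the punch tip is pressed on the marked spot (more than 2 N, within 4 mm) (horizontal distance between key_mark and punch_tip below 0.004 m and contact force between punch and key above 2 N), for 0.05 s.
At the end, for the whole second after the job is handed in: the marked spot is still within 4 mm of the punch axis, the key flat on the bed and at rest, and the punch is back up (within 2 mm of its rest) (horizontal distance between key_mark and punch_tip below 0.004 m and value of joint punch below 0.002 m and linear speed of key below 0.01 m/s and z of key_center in the frame of stand below 0.028 m and angle between key_center's own z axis and vertical below 0.05 rad); the robot touches nothing.
It fails at once if the key is lifted off the bed (more than 12 mm) (z of key_center in the frame of stand above 0.038 m).
It fails at once if the punch is pressed on the key away from the spot (more than 5 mm off) (contact force between punch and key above 2 N and value of joint punch above 0.004 m and not (horizontal distance between key_mark and punch_tip below 0.005 m)).
It fails at once if another thing on the bench or bed is moved (more than 25 mm) (distance of any of spare_key, caliper, tuner, cymbal0, cymbal1, hammer_grip, tube from where it was at the start of the episode above 0.025 m).
It also fails if it takes over 64 s, if anything falls off the work surface, if the arm or the gripper's body presses on something with over 40 N, if the wrist force passes 120 N, or if a joint passes its speed limit or range.

## Working session

There is one attempt and no reset: what is moved stays moved. The work goes in short steps, Python scripts to look and compute and a tool call to move; the robot and the scene stay as the last step left them, time stands still between calls to the robot, and variables do not carry over. Pictures are saved under pics/ and viewed, and the job is handed in when it is done.

Besides the shell and the picture viewer there is one more tool, called after "Emit:" in YAML: its name, and indented under it one key for each argument. jog_arm: Moves the arm, as the interface text tells. Its arguments: {"type":"object","properties":{"commands":{"type":"string"},"gripper":{"type":"number"},"grip_force":{"type":"number"}},"required":["commands"]}

```bash
mkdir -p pics; ls; python3 - <<'E'
from plant import get_state, vision, ctrl, cut_out
import cv2,numpy as np,pickle
s=get_state();print(s['time'],s['eef_pos'],s['tcp_rot'],s['opening'])
for n in ['scene','top']:
    d=vision.read_camera(n);pickle.dump(d,open(f'/tmp/{n}.pkl','wb'))
    cv2.imwrite(f'pics/{n}0.png',cv2.resize(d['frame'][:,:,::-1],(800,600)))
    print(n,d['fx'],d['fy'],d['cx'],d['cy'],d['R'],d['t'])
    for q in ['key_center','punch_knob','key_mark','stand']:
        for r in cut_out(n,q)[:2]: print(q,r['conf'],r['box'],r['pixels'].sum())
E
```

```text
pics
0.0 [ 0.18572539 -0.6482609   0.22990747] [ 9.90298358e-01  1.38952269e-01  9.43309637e-06 -1.19540373e-03] 0.9988069480041516
scene 455.1133242110465 455.1133242110465 283.81514414635666 211.27660818636497 [[-0.7162262   0.69778457  0.01080375]
 [ 0.53583382  0.55978175 -0.6320811 ]
 [-0.44710418 -0.44692403 -0.77482693]] [ 0.3664073  -0.19876736  1.7615492 ]
key_center 0.91 [240.4, 240.4, 55.7, 30.5] 656
punch_knob 0.52 [290.4, 239.7, 12.1, 13.6] 187
punch_knob 0.47 [266.1, 262.4, 160.2, 138.3] 9550
key_mark 0.91 [242.6, 239.2, 53.2, 28.5] 642
stand 0.6 [264.8, 264.1, 164.5, 136.1] 9372
top 510.93845272151276 510.93845272151276 278.769170224872 215.26939911585572 [[ 0.02185498 -0.99975013  0.00469534]
 [-0.99362047 -0.02224024 -0.11056096]
 [ 0.11063776 -0.00224907 -0.99385825]] [-0.01485663  0.51413861  1.3391442 ]
key_center 0.84 [304.2, 169.5, 66.9, 35.6] 1088
punch_knob 0.76 [236.4, 177.8, 21.0, 25.3] 278
key_mark 0.78 [303.1, 169.8, 72.5, 36.8] 1133
stand 0.6 [271.2, 173.2, 171.8, 113.3] 15410
```

View pics/top0.png

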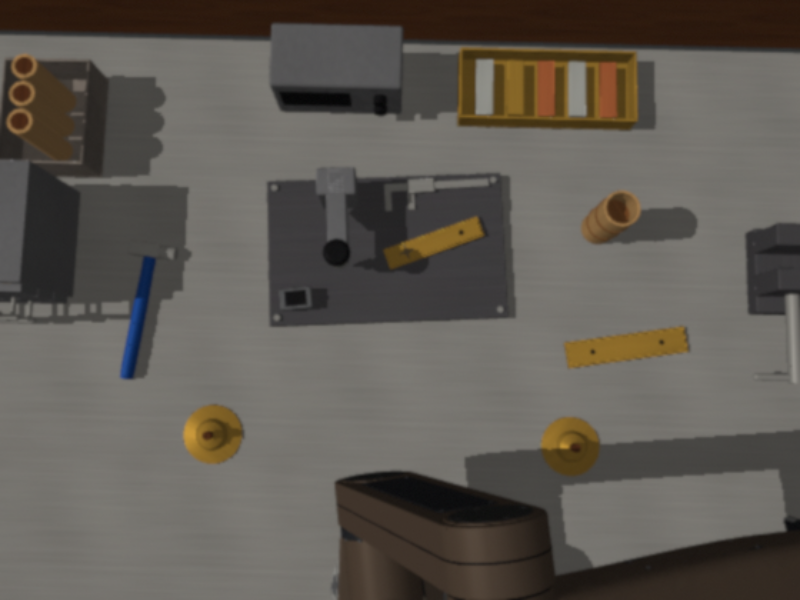

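View pics/scene0.png

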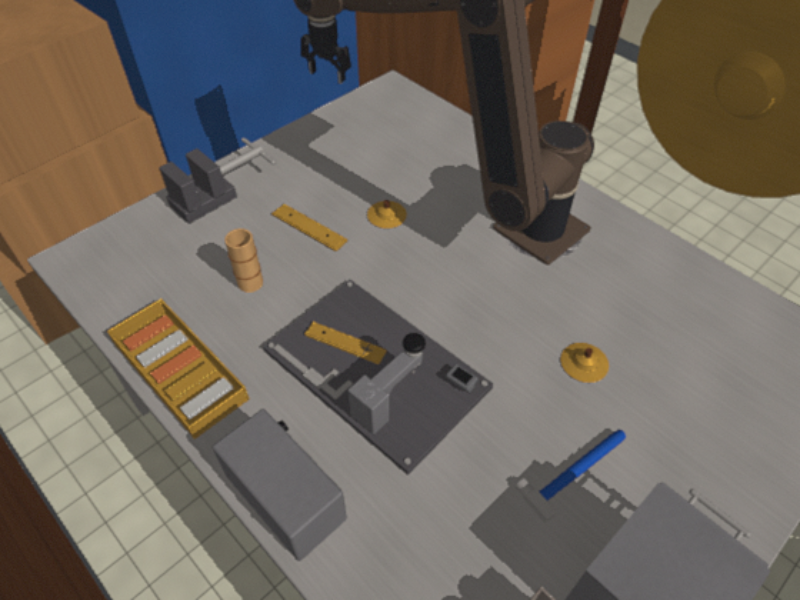

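```bash
python3 - <<'E'
import cv2,pickle,numpy as np
d=pickle.load(open('/tmp/top.pkl','rb'));f=d['frame'][:,:,::-1]
cv2.imwrite('pics/topz0.png',cv2.resize(f[120:240,190:350],(800,600),interpolation=cv2.INTER_CUBIC))
d=pickle.load(open('/tmp/scene.pkl','rb'));f=d['frame'][:,:,::-1]
cv2.imwrite('pics/scenez0.png',cv2.resize(f[190:340,180:380],(800,600),interpolation=cv2.INTER_CUBIC))
E
```

```text
(no output)
```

View pics/topz0.png

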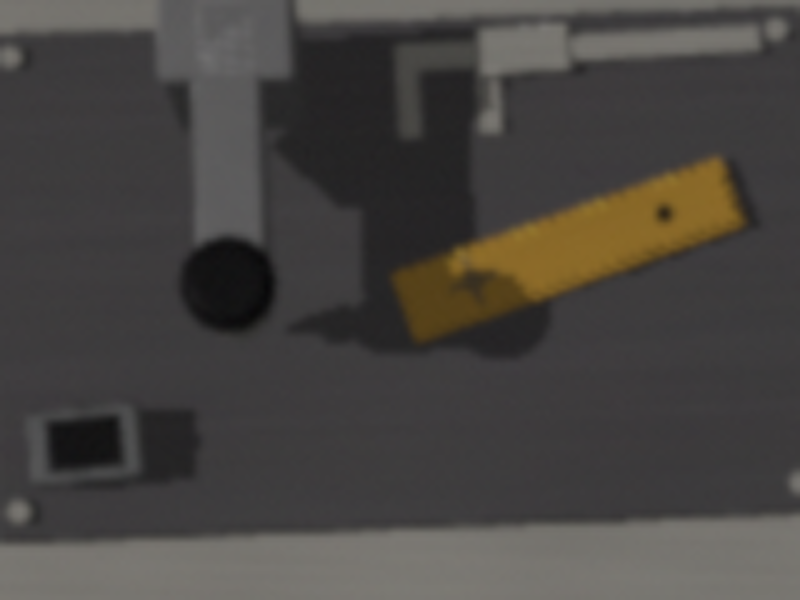

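View pics/scenez0.png

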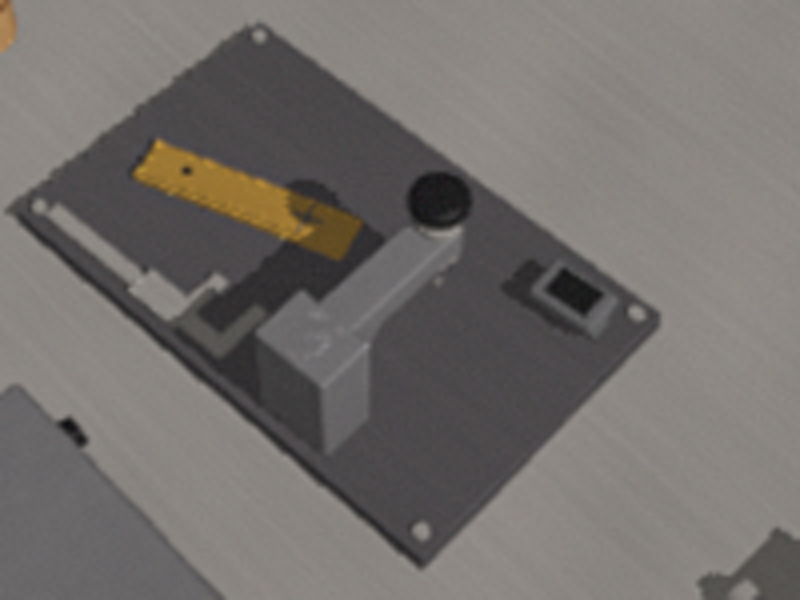

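```bash
cat > h.py <<'E'
from plant import get_state, vision, ctrl, cut_out
import cv2,numpy as np
def ray(d,uv,z):
    uv=np.atleast_2d(uv).astype(float)
    c=np.c_[(uv[:,0]-d['cx'])/d['fx'],(uv[:,1]-d['cy'])/d['fy'],np.ones(len(uv))]@d['R']  # R^T c
    o=-d['R'].T@d['t']
    return (o+c*((z-o[2])/c[:,2])[:,None])[:,:2]
def proj(d,X):
    c=np.atleast_2d(X)@d['R'].T+d['t']
    return np.c_[c[:,0]/c[:,2]*d['fx']+d['cx'],c[:,1]/c[:,2]*d['fy']+d['cy']]
def look(tag,scale=None):
    out={}
    for n in ['top','scene']:
        d=vision.read_camera(n); out[n]=d
        cv2.imwrite(f'pics/{n}_{tag}.png',cv2.resize(d['frame'][:,:,::-1],(800,600)))
    return out
def bronze(d,z=0.032):
    hsv=cv2.cvtColor(d['frame'],cv2.COLOR_RGB2HSV)
    return cv2.inRange(hsv,(10,110,30),(30,255,255))
def fit(d,mask,L=.19,W=.04,top=.032):
    """silhouette model fit: soft-IoU of box projection vs mask."""
    from scipy.optimize import minimize
    S=4
    m=cv2.resize((mask>0).astype(np.float32),None,fx=S,fy=S,interpolation=cv2.INTER_LINEAR)
    P=np.argwhere(mask>0)[:,::-1]; w=ray(d,P,top-.003)
    r=cv2.minAreaRect(w.astype(np.float32)*1000)
    b=cv2.boxPoints(r)/1000; e=[b[1]-b[0],b[2]-b[1]]; e=max(e,key=lambda v:np.hypot(*v)); 
    if e[1]<0:e=-e
    p0=np.array([r[0][0]/1000,r[0][1]/1000,np.arctan2(-e[0],e[1])])
    def render(p):
        c,s=np.cos(p[2]),np.sin(p[2]);R=np.array([[c,-s],[s,c]])
        q=np.array([[a*W/2,bb*L/2] for a in(-1,1) for bb in(-1,1)])@R.T+p[:2]
        X=np.r_[np.c_[q,np.full(4,top)],np.c_[q,np.full(4,top-.012)]]
        u=cv2.convexHull(((proj(d,X)+.5)*S-.5).astype(np.float32))[:,0]
        im=np.zeros(m.shape,np.uint8);cv2.fillConvexPoly(im,np.round(u*16).astype(np.int32),255,cv2.LINE_AA,4)
        return im/255.
    f=lambda p:np.abs(render(p)-m).sum()
    best=minimize(f,p0,method='Nelder-Mead',options=dict(initial_simplex=np.array([p0]+[p0+v for v in np.diag([.006,.006,.05])]),xatol=1e-5,fatol=.1))
    return best.x,best.fun/m.sum(),p0
E
python3 - <<'E'
from h import *
import pickle
for n in ['top','scene']:
    d=pickle.load(open(f'/tmp/{n}.pkl','rb'))
    m=bronze(d); 
    r0=dict(top=(304,170),scene=(240,240))[n]
    k,l,st,ce=cv2.connectedComponentsWithStats(m)
    i=np.argmin([np.hypot(*(c-r0)) if s[4]>200 else 1e9 for c,s in zip(ce,st)])
    mk=(l==i).astype(np.uint8)*255
    x,fv,p0=fit(d,mk); t=x[2]; mark=x[:2]+.055*np.array([-np.sin(t),np.cos(t)])
    print(n,'key',x.round(4),fv,st[i],'mark',mark.round(4),proj(d,[*mark,.032]))
    f=d['frame'].astype(int)
    bl=((f.max(2)<45)).astype(np.uint8)
    k,l,st,ce=cv2.connectedComponentsWithStats(bl)
    u0=dict(top=(236,177),scene=(290,240))[n]
    for i in range(1,k):
        if st[i][4]>80 and np.hypot(*(ce[i]-u0))<25:print('knob',st[i],ce[i],ray(d,ce[i],.161), ray(d,ce[i],.158))
E
```

```text
top key [ 0.6407 -0.0671  0.3677] 0.04868086964084997 [ 268  152   71   37 1099] mark [ 0.621  -0.0158] [[284.21419165 175.89323931]]
knob [226 168  19  19 295] [235.25084746 176.68474576] [[0.59175279 0.10484517]] [[0.5923121  0.10510254]]
scene key [ 0.6411 -0.0667  0.3648] 0.13550403780857118 [213 225  58  30 641] mark [ 0.6215 -0.0153] [[256.16336253 244.02453553]]
knob [282 233  16  14 162] [289.08641975 239.27160494] [[0.59871993 0.10886766]] [[0.59716223 0.10737645]]
```

```bash
python3 - <<'E'
from h import *
import pickle
for n in ['top','scene']:
    d=pickle.load(open(f'/tmp/{n}.pkl','rb'))
    v,u=np.mgrid[0:420,0:560]; z=d['z_map']
    c=np.stack([(u-d['cx'])/d['fx']*z,(v-d['cy'])/d['fy']*z,z],-1)
    X=(c-d['t'])@d['R']
    for th in (.14,.15,.155):
        m=(X[...,2]>th)&(X[...,2]<.175)&(np.hypot(X[...,0]-.594,X[...,1]-.106)<.04)
        P=X[m];(cc,r)=cv2.minEnclosingCircle(P[:,:2].astype(np.float32)*1000)
        print(n,th,m.sum(),P.mean(0).round(4),np.median(P[:,2]),cc,r,P.min(0).round(4),P.max(0).round(4))
    x0,y0=dict(top=(220,160),scene=(230,220))[n]
    w,hh=dict(top=(80,60),scene=(80,60))[n]
    g=d['frame'][y0:y0+hh,x0:x0+w,::-1].astype(float)*2.2
    cv2.imwrite(f'pics/{n}z1.png',cv2.resize(g.clip(0,255).astype(np.uint8),(800,600),interpolation=cv2.INTER_NEAREST))
    # bed plane check
    m=(abs(X[...,2]-.02)<.01)&(np.hypot(X[...,0]-.55,X[...,1])<.05);print('bedz',np.median(X[m][:,2]))
E
```

```text
top 0.14 300 [0.5922 0.1057 0.1596] 0.15995941990873247 (593.8123168945312, 106.78426361083984) 24.409515380859375 [0.5695 0.0838 0.1439] [0.6181 0.1284 0.1666]
top 0.15 295 [0.5923 0.1059 0.1597] 0.16000810495265627 (593.4258422851562, 106.64281463623047) 24.04668617248535 [0.5695 0.0838 0.1513] [0.6175 0.1284 0.1666]
top 0.155 274 [0.5925 0.1062 0.1602] 0.1602983996126015 (593.0274047851562, 106.04350280761719) 23.747730255126953 [0.5695 0.0838 0.1551] [0.6164 0.1278 0.1666]
bedz 0.020145013599227265
scene 0.14 190 [0.5986 0.1091 0.1579] 0.1585840155337148 (596.5745849609375, 106.66636657714844) 25.12272834777832 [0.5718 0.0836 0.1457] [0.6193 0.1302 0.1683]
scene 0.15 179 [0.5981 0.1087 0.1585] 0.15869758853310115 (596.5745849609375, 106.66636657714844) 25.12272834777832 [0.5718 0.0836 0.1512] [0.6193 0.1302 0.1683]
scene 0.155 154 [0.5976 0.1077 0.1593] 0.1593228853580117 (596.6448974609375, 107.72055053710938) 24.194929122924805 [0.5725 0.0836 0.1551] [0.6193 0.1302 0.1683]
bedz 0.01905310918722693
```

View pics/topz1.png

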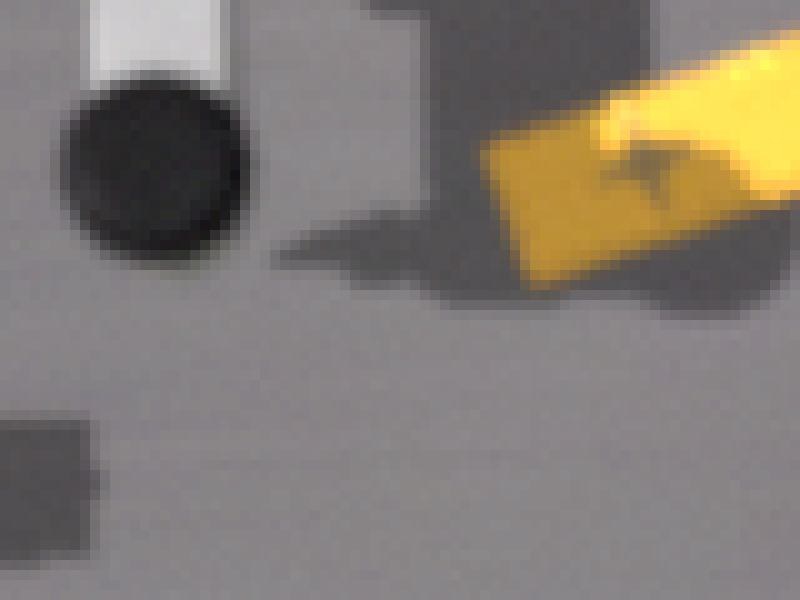

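View pics/scenez1.png

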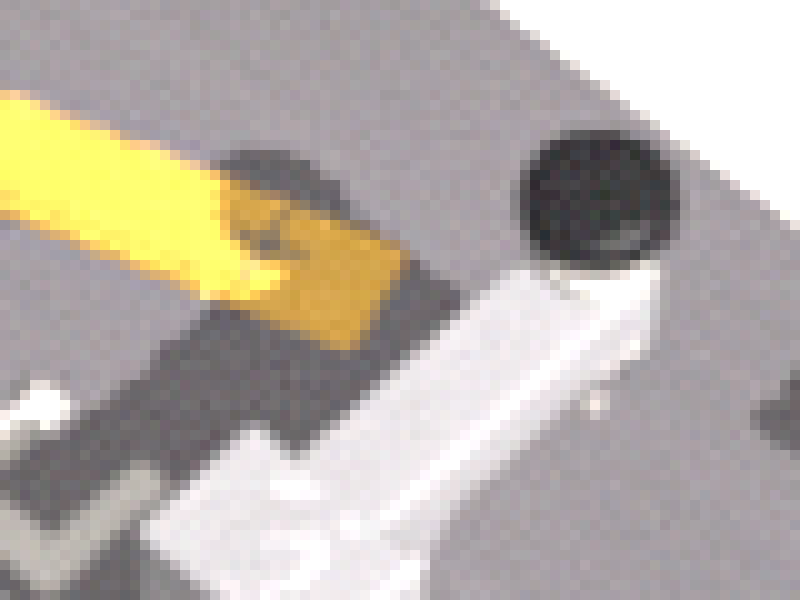

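```bash
cat >> h.py <<'E'
def bed(d):
    from scipy.optimize import least_squares
    g=cv2.cvtColor(d['frame'],cv2.COLOR_RGB2GRAY).astype(np.float32)
    import scipy.ndimage as nd
    def corners(p,z):
        c,s=np.cos(p[2]),np.sin(p[2]);R=np.array([[c,-s],[s,c]])
        return np.c_[np.array([[-.11,-.31],[-.11,.14],[.17,.14],[.17,-.31]])@R.T+p[:2],np.full(4,z)]
    o=-d['R'].T@d['t']
    def pts(p):
        C=corners(p,.02);B=corners(p,0);cen=C.mean(0);res=[]
        for i in range(4):
            a,b=C[i],C[(i+1)%4]; e=b-a; nrm=np.array([e[1],-e[0],0]);
            if nrm@(a-cen)<0:nrm=-nrm
            face=nrm@(o-a)>0
            if face:a,b=B[i],B[(i+1)%4]
            for t in np.linspace(.08,.92,60):
                X=a+(b-a)*t; X2=X+nrm/np.linalg.norm(nrm)*.002
                u,u2=proj(d,[X,X2]); n=(u2-u)/np.linalg.norm(u2-u)
                res.append((i,face,u,n))
        return res
    p=np.array([.594,.106,0.02])
    for it in range(8):
        R=pts(p);tgt=[];rr=np.arange(-6,6.01,.25) if it<3 else np.arange(-3,3.01,.25)
        for i,f,u,n in R:
            l=nd.map_coordinates(g,[u[1]+rr*n[1],u[0]+rr*n[0]],order=1)
            l=nd.gaussian_filter1d(l,2); gr=np.gradient(l); k=np.argmax(gr)
            w=np.clip(gr,0,None)*(abs(rr-rr[k])<1.5)
            tgt.append((u+n*((w*rr).sum()/w.sum()),n) if gr[k]>1.5 and 0<k<len(rr)-1 else None)
        def f(q):
            return [ (r[2]-t[0])@t[1] for r,t in zip(pts(q),tgt) if t is not None]
        s=least_squares(f,p,loss='soft_l1',f_scale=.4);p=s.x
    r=np.array(f(p));ids=[q[0] for q,t in zip(R,tgt) if t is not None]
    print('bed',p.round(4),'med per side',[(np.round(np.median(r[np.array(ids)==i]),2),ids.count(i)) for i in range(4) if ids.count(i)])
    return p
E
python3 - <<'E'
from h import *
import pickle
for n in ['top','scene']:
    d=pickle.load(open(f'/tmp/{n}.pkl','rb')); print(n,-d['R'].T@d['t'])
    p=bed(d)
    for X in [[*p[:2],.161],[*p[:2],.042]]: print(proj(d,X))
E
```

```text
top [ 3.63023419e-01 -4.06514823e-04  1.38783293e+00]
bed [0.5938 0.1051 0.0602] med per side [(np.float64(0.02), 60), (np.float64(0.02), 60), (np.float64(0.05), 49), (np.float64(-0.33), 2)]
[[235.16340437 175.85286155]]
[[238.73803551 184.20590472]]
scene [1.15653279 0.64287165 1.23530009]
bed [0.5942 0.1038 0.0654] med per side [(np.float64(0.25), 60), (np.float64(-0.35), 60), (np.float64(0.25), 60), (np.float64(-0.7), 60)]
[[288.97217254 237.38414951]]
[[288.22363905 259.84499547]]
```

Emit:
jog_arm:
  commands: "0.12 0.135 0 0 0 0.41; 0.12 0.135 0 0 0 0.41; 0.12 0.135 0 0 0 0.41; 0.24 0.27 0 0 0 0.83; 0.24 0.27 0 0 0 0.83; 0.24 0.27 0 0 0 0.83; 0.36 0.405 0 0 0 1.25; 0.36 0.405 0 0 0 1.25; 0.36 0.405 0 0 0 1.25; 0.471 0.539 0 0 0 1.658; 0.471 0.539 0 0 0 1.658; 0.471 0.539 0 0 0 1.658; 0.471 0.539 -0.06 0 0 1.658; 0.471 0.539 -0.11 0 0 1.658; 0.471 0.539 -0.11 0 0 1.658; 0.471 0.539 -0.11 0 0 1.658"
  gripper: 70

```text
time: 2.5
eef_pos: [0.658, -0.1105, 0.1236]
tcp_rot: [0.567, 0.824, 0.0, 0.002]
contact_force: [-0.3, -0.2, 0.4]
opening: 0.696
```

```bash
python3 - <<'E'
from h import *
s=get_state();print(s['time'],s['eef_pos'],s['tcp_rot'],s['opening'],s['contact_force'],s['qpos'])
o=look('a')
d=o['top'];cv2.imwrite('pics/topz_a.png',cv2.resize(d['frame'][120:240,210:370,::-1],(800,600)))
d=o['scene'];cv2.imwrite('pics/scenez_a.png',cv2.resize(d['frame'][160:310,160:360,::-1],(800,600)))
E
```

```text
2.5 [ 0.65804287 -0.11047728  0.12360223] [5.66731825e-01 8.23900812e-01 4.57125390e-04 1.51018522e-03] 0.6955696703396687 [-0.2946173  -0.20828173  0.37309919] [-3.18147300e-01  3.68112715e-01  1.67883654e+00  3.39284935e-05
  1.09148784e+00 -6.83890080e-01]
```

View pics/scenez_a.png

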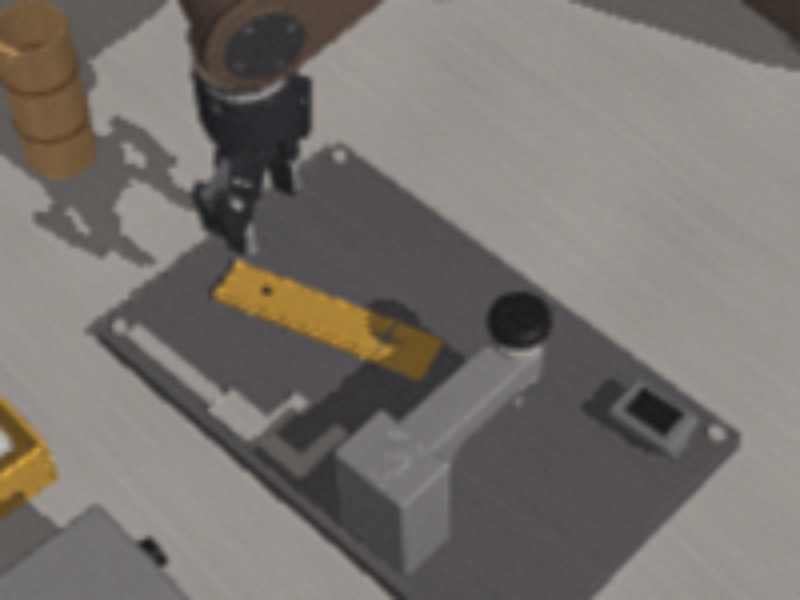

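View pics/topz_a.png

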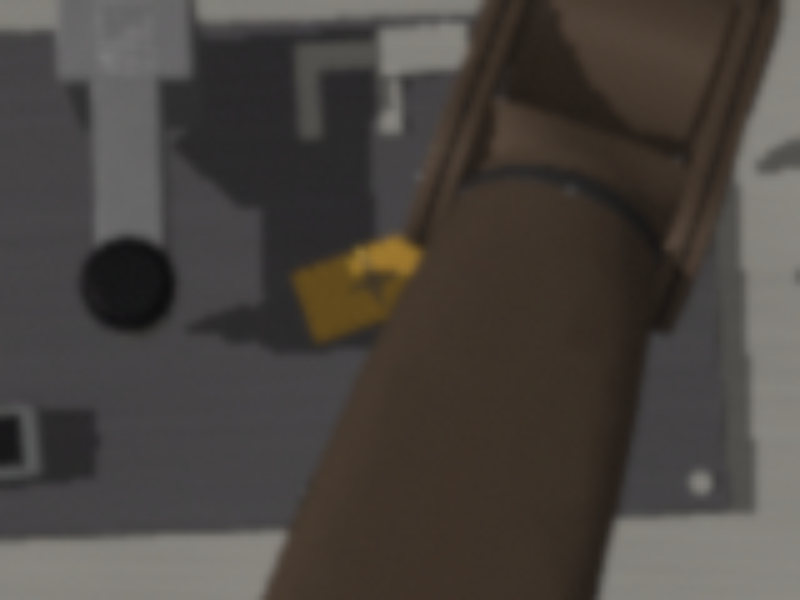

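Emit:
jog_arm:
  commands: "0 0 -0.04 0 0 0; 0 0 -0.07 0 0 0; 0 0 -0.085 0 0 0; 0 0 -0.09 0 0 0; 0 0 -0.09 0 0 0; 0 0 -0.09 0 0 0"

```text
time: 3.35
eef_pos: [0.6579, -0.1103, 0.0331]
tcp_rot: [0.567, 0.824, 0.0, 0.001]
contact_force: [0.1, -0.3, 0.8]
opening: 0.701
```

Emit:
jog_arm:
  commands: "0 0 -0.009 0 0 0; 0 0 -0.009 0 0 0; 0 0 -0.009 0 0 0; 0 0 -0.009 0 0 0"

```text
time: 3.85
eef_pos: [0.6569, -0.1099, 0.0224]
tcp_rot: [0.567, 0.824, 0.0, 0.0]
contact_force: [-0.6, -0.2, -0.1]
opening: 0.696
```

Emit:
jog_arm:
  commands: "0 0 0 0 0 0; 0 0 0 0 0 0; 0 0 0 0 0 0; 0 0 0 0 0 0; 0 0 0 0 0 0; 0 0 0 0 0 0; 0 0 0 0 0 0; 0 0 0 0 0 0"
  gripper: 30
  grip_force: 25

```text
time: 4.85
eef_pos: [0.6573, -0.1099, 0.0228]
tcp_rot: [0.567, 0.824, 0.0, 0.001]
contact_force: [1.7, 1.1, 2.9]
opening: 0.454
```

Emit:
jog_arm:
  commands: "-0.005 0.010 0 0 0 -0.026; -0.010 0.020 0 0 0 -0.052; -0.015 0.030 0 0 0 -0.078; -0.020 0.040 0 0 0 -0.105; -0.025 0.050 0 0 0 -0.131; -0.030 0.060 0 0 0 -0.157; -0.035 0.070 0 0 0 -0.183; -0.040 0.080 0 0 0 -0.21; -0.045 0.090 0 0 0 -0.236; -0.050 0.100 0 0 0 -0.262; -0.054 0.110 0 0 0 -0.29; -0.0566 0.1146 0 0 0 -0.30; -0.0566 0.1146 0 0 0 -0.30; -0.0566 0.1146 0 0 0 -0.30; -0.0566 0.1146 0 0 0 -0.30"

```text
time: 6.72
eef_pos: [0.6004, 0.004, 0.0228]
tcp_rot: [0.683, 0.73, -0.0, 0.0]
contact_force: [0.6, -4.7, 5.5]
opening: 0.458
```

```bash
python3 - <<'E'
from h import *
s=get_state();print(s['time'],s['eef_pos'],s['tcp_rot'],s['opening'],s['contact_force'])
o=look('b')
d=o['top'];cv2.imwrite('pics/topz_b.png',cv2.resize(d['frame'][140:215,200:300,::-1],(800,600)))
d=o['scene'];cv2.imwrite('pics/scenez_b.png',cv2.resize(d['frame'][200:290,220:340,::-1],(800,600)))
E
```

```text
6.725 [0.60042228 0.00402644 0.02275426] [ 6.83352229e-01  7.30088754e-01 -2.64158358e-04  2.67863347e-04] 0.4579753949622178 [ 0.60982901 -4.71695235  5.501059  ]
```

View pics/scenez_b.png

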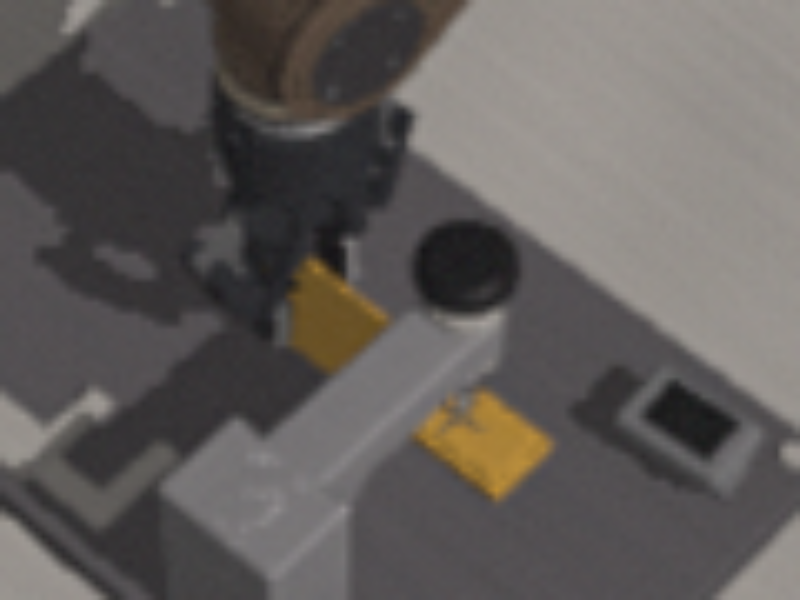

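View pics/topz_b.png

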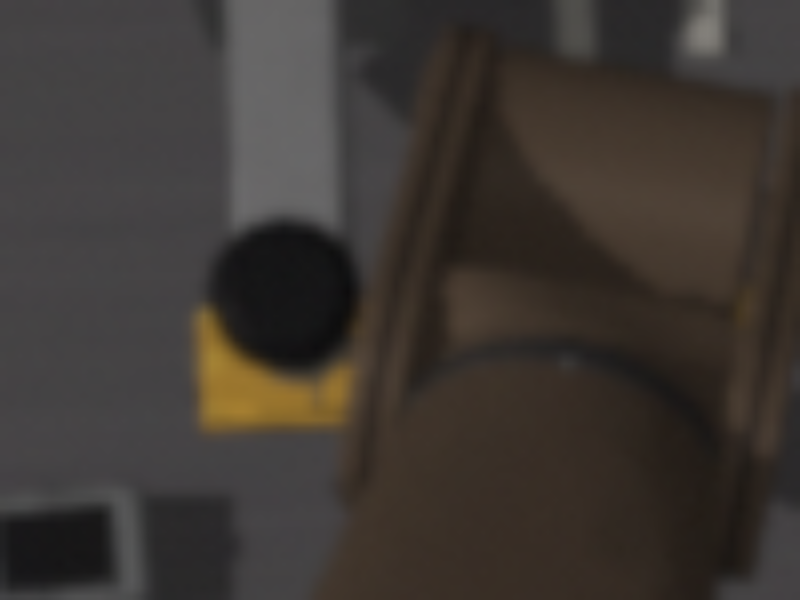

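```bash
cat >> h.py <<'E'
def over(d,name,box,mark,th,tip,s=14):
    x0,y0,w,h=box
    im=cv2.resize(d['frame'][y0:y0+h,x0:x0+w,::-1],(w*s,h*s),interpolation=cv2.INTER_CUBIC)
    im=(im.astype(float)*1.6).clip(0,255).astype(np.uint8); raw=im.copy()
    c,sn=np.cos(th),np.sin(th);R=np.array([[c,-sn],[sn,c]])
    q=np.array([[-.02,.04],[.02,.04],[.02,-.15],[-.02,-.15]])@R.T+mark
    def P(X):return ((proj(d,X)+.5-[x0,y0])*s).round().astype(np.int32)
    cv2.polylines(im,[P(np.c_[q,np.full(4,.032)])],True,(0,255,0),1)
    cv2.polylines(im,[P(np.c_[q,np.full(4,.020)])],True,(0,120,0),1)
    cv2.drawMarker(im,tuple(map(int,P([[*mark,.032]])[0])),(0,0,255),0,12)
    cv2.drawMarker(im,tuple(map(int,P([[*tip,.042]])[0])),(255,255,0),1,12)
    a=np.linspace(0,6.28,60);cv2.polylines(im,[P(np.c_[tip[0]+.024*np.cos(a),tip[1]+.024*np.sin(a),np.full(60,.161)])],True,(255,0,255),1)
    cv2.imwrite(f'pics/{name}.png',np.hstack([raw,im]))
E
python3 - <<'E'
from h import *
s=get_state()
import pickle
tip=[.594,.1055]
th=.0666; mark=s['eef_pos'][:2]+.101*np.array([-np.sin(th),np.cos(th)]);print(mark)
o={n:vision.read_camera(n) for n in ('top','scene')};pickle.dump(o,open('/tmp/b.pkl','wb'))
over(o['scene'],'ov_s1',(273,230,34,48),mark,th,tip,11)
over(o['top'],'ov_t1',(220,160,34,40),mark,th,tip,11)
E
```

```text
[0.59367918 0.10482538]
```

View pics/ov_s1.png

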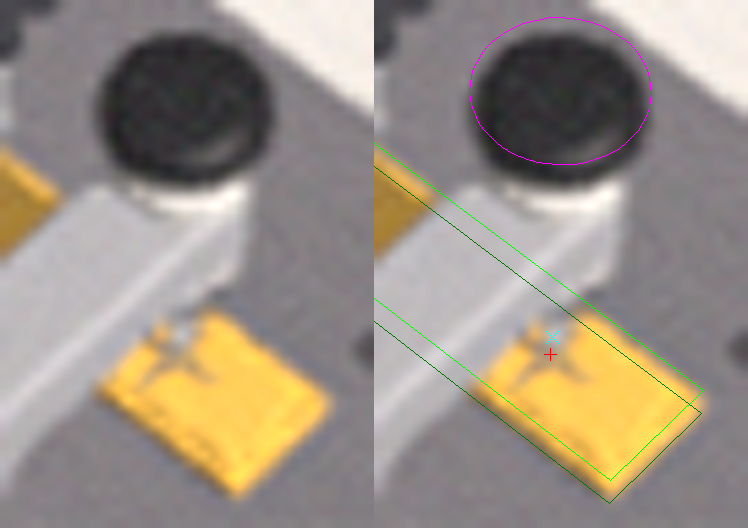

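View pics/ov_t1.png

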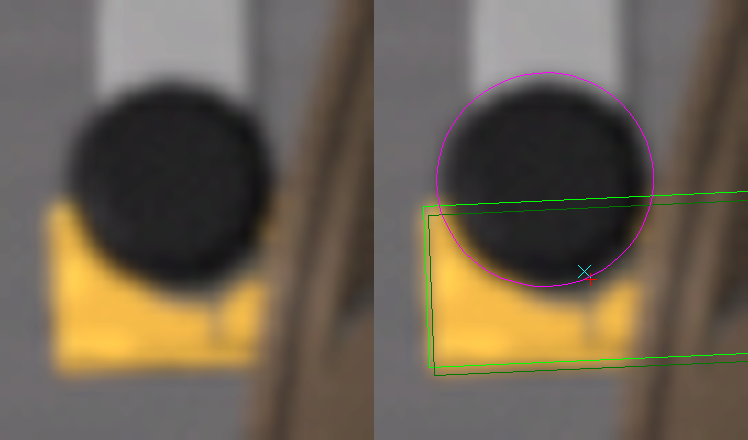

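Emit:
jog_arm:
  commands: "0 0 0 0 0 0; 0 0 0 0 0 0; 0 0 0 0 0 0; 0 0 0 0 0 0; 0 0 0 0 0 0; 0 0 0 0 0 0; 0 0 0.02 0 0 0; 0 0 0.05 0 0 0; 0 0 0.10 0 0 0; 0 0 0.16 0 0 0; 0 0 0.22 0 0 0; 0 -0.06 0.22 0 0 0; 0 -0.12 0.22 0 0 0; 0 -0.18 0.22 0 0 0; 0 -0.20 0.22 0 0 0; 0 -0.20 0.22 0 0 0"
  gripper: 68

```text
time: 8.93
eef_pos: [0.6001, -0.1962, 0.2433]
tcp_rot: [0.684, 0.729, 0.0, 0.0]
contact_force: [-0.5, 0.3, 0.4]
opening: 0.677
```

```bash
python3 - <<'E'
from h import *
s=get_state();print(s['time'],s['eef_pos'],s['opening'],s['contact_force'])
import pickle
o={n:vision.read_camera(n) for n in ('top','scene')};pickle.dump(o,open('/tmp/c.pkl','wb'))
tip=[.594,.1055]; th=.0666; mark=np.array([.5937,.1048])
over(o['scene'],'ov_s2',(250,225,57,48),mark,th,tip,7)
over(o['top'],'ov_t2',(220,155,57,40),mark,th,tip,7)
for n in o:bed(o[n])
E
```

```text
8.925 [ 0.6001091  -0.19615981  0.24325129] 0.6765289583381408 [-0.52487212  0.28305307  0.44123356]
bed [0.5938 0.105  0.0595] med per side [(np.float64(0.03), 47), (np.float64(0.0), 60), (np.float64(0.05), 49), (np.float64(-0.55), 16)]
bed [0.5942 0.1038 0.0655] med per side [(np.float64(0.23), 60), (np.float64(-0.34), 60), (np.float64(0.25), 60), (np.float64(-0.7), 60)]
```

View pics/ov_s2.png

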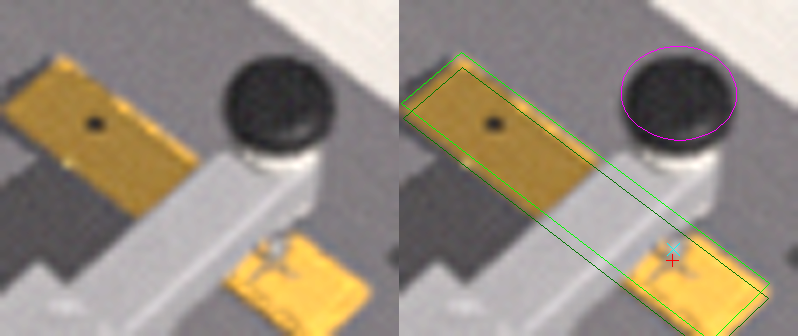

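View pics/ov_t2.png

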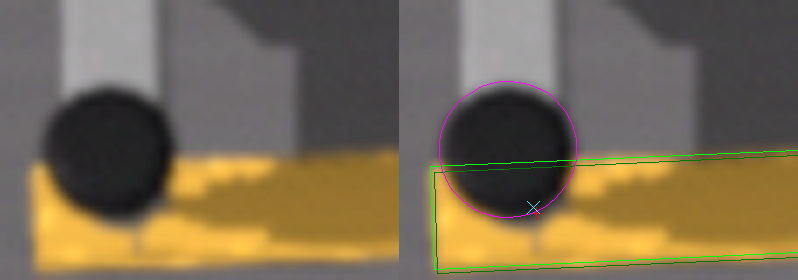

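```bash
python3 - <<'E'
from h import *
import pickle
from scipy.optimize import minimize
o=pickle.load(open('/tmp/c.pkl','rb'))
for n in o:
    d=o[n]; v,u=np.mgrid[0:420,0:560]; z=d['z_map']
    X=(np.stack([(u-d['cx'])/d['fx']*z,(v-d['cy'])/d['fy']*z,z],-1)-d['t'])@d['R']
    ign=cv2.dilate((X[...,2]>.042).astype(np.uint8),np.ones((5,5)))
    S=4;m0=bronze(d)>0
    m=cv2.resize(m0.astype(np.float32),None,fx=S,fy=S);ok=cv2.resize(ign,None,fx=S,fy=S,interpolation=0)==0
    near=np.zeros(m.shape,bool); c=proj(d,[.597,.05,.03])[0]*S; near[int(c[1])-160:int(c[1])+160,int(c[0])-240:int(c[0])+240]=1; ok&=near
    def f(p,only=None):
        c,s=np.cos(p[2]),np.sin(p[2]);R=np.array([[c,-s],[s,c]])
        q=np.array([[a,b] for a in(-.02,.02) for b in(-.15,.04)])@R.T+p[:2]
        P=np.r_[np.c_[q,np.full(4,.032)],np.c_[q,np.full(4,.02)]]
        h=cv2.convexHull(((proj(d,P)+.5)*S-.5).astype(np.float32))[:,0]
        im=np.zeros(m.shape,np.uint8);cv2.fillConvexPoly(im,np.round(h*16).astype(np.int32),255,cv2.LINE_AA,4)
        return np.abs((im/255.-m)*ok).sum()
    p0=np.array([.5937,.1048,.0666])
    b=minimize(f,p0,method='Nelder-Mead',options=dict(initial_simplex=np.array([p0]+[p0+v for v in np.diag([.005,.005,.04])]),xatol=1e-5,fatol=.1))
    print(n,'mark',b.x.round(4),f(p0),b.fun,(m*ok).sum())
    # tip blob in scene
    if n=='scene': print(d['frame'][256:264,284:296].sum(2)//3)
    # knob fit: dark disk at z
    f2=d['frame'].max(2); mk=cv2.resize(d['frame'],None,fx=4,fy=4,interpolation=cv2.INTER_CUBIC).max(2)
    for zc in (.161,.156):
      kb=(mk<55)
      cc=proj(d,[.594,.106,.16])[0]*S
      yy,xx=np.mgrid[0:mk.shape[0],0:mk.shape[1]]; kb&=np.hypot(xx-cc[0],yy-cc[1])<60
      k,l,st,ce=cv2.connectedComponentsWithStats(kb.astype(np.uint8)); i=1+np.argmax(st[1:,4])
      print('knob',st[i]/4,ray(d,(ce[i]+.5)/4-.5,zc))
E
```

```text
top mark [0.5942 0.1039 0.0618] 836.8014705882354 774.3323529411764 13372.0
knob [ 225.75  167.5    19.75   19.   1120.25] [[0.59291203 0.10446228]]
knob [ 225.75  167.5    19.75   19.   1120.25] [[0.59384895 0.10488967]]
scene mark [0.5933 0.1057 0.0728] 745.0996323529412 709.790931372549 5961.0
[[126 131 123 117 112 114 120 109  85  78  77  79]
 [131 122 115 112 112 110 106  90  76  77  76  80]
 [119 113 113 110 103  90  84  87  90  86  81  78]
 [114 111 106 110  99 104 101 107 116 109  93  82]
 [111 111  93 102 106 118 102 103 116 121 115  97]
 [112 116  98  84  91 104 103 110 117 119 120 110]
 [118 119 117 101  93  97 102 113 118 114 119 126]
 [122 120 111  98  99 102  93 107 113 116 116 117]]
knob [282.   233.    16.    14.   689.25] [[0.59886509 0.10980107]]
knob [282.   233.    16.    14.   689.25] [[0.5962696  0.10732006]]
```

Emit:
jog_arm:
  commands: "0 0.06 0 0 0 0; 0 0.12 0 0 0 0; 0 0.18 0 0 0 0; 0 0.24 0 0 0 0; -0.006 0.28 0 0 0 0; -0.006 0.301 0 0 0 0; -0.006 0.301 0 0 0 0; -0.006 0.301 -0.03 0 0 0; -0.006 0.301 -0.06 0 0 0; -0.006 0.301 -0.06 0 0 0; -0.006 0.301 -0.06 0 0 0; -0.006 0.301 -0.06 0 0 0"
  gripper: 0

```text
time: 10.52
eef_pos: [0.5954, 0.1052, 0.1844]
tcp_rot: [0.684, 0.73, 0.001, 0.001]
contact_force: [0.5, -0.2, -0.2]
opening: 0.001
```

```bash
python3 - <<'E'
from h import *
s=get_state();print(s['time'],s['eef_pos'],s['opening'],s['contact_force'])
d=vision.read_camera('scene')
cv2.imwrite('pics/scenez_d.png',cv2.resize(d['frame'][170:290,200:360,::-1],(800,600)))
E
```

```text
10.525 [0.59541871 0.10520019 0.18439949] 0.0008687987547175669 [ 0.48920716 -0.22802326 -0.2110662 ]
```

View pics/scenez_d.png

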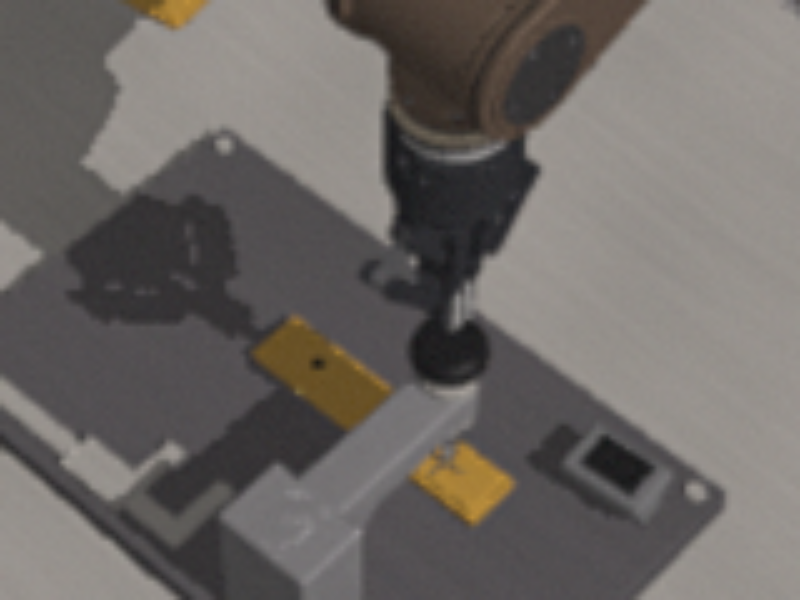

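The shut fingers stand over the knob (zoom 450,330), with the cross visible beneath the tip (445,460). Pressing now.

Emit:
jog_arm:
  commands: "-0.001 0 -0.01 0 0 0; -0.001 0 -0.018 0 0 0; -0.001 0 -0.022 0 0 0; -0.001 0 -0.025 0 0 0; -0.001 0 -0.028 0 0 0; -0.001 0 -0.030 0 0 0; -0.001 0 -0.031 0 0 0; -0.001 0 -0.031 0 0 0; -0.001 0 -0.031 0 0 0"

```text
time: 11.7
eef_pos: [0.5932, 0.1057, 0.1515]
tcp_rot: [0.683, 0.73, 0.0, -0.0]
contact_force: [-0.9, 0.3, 3.0]
opening: -0.001
```

Emit:
jog_arm:
  commands: "0 0 -0.001 0 0 0; 0 0 -0.002 0 0 0; 0 0 -0.002 0 0 0; 0 0 -0.002 0 0 0"

```text
time: 12.2
eef_pos: [0.5933, 0.1057, 0.1509]
tcp_rot: [0.683, 0.73, 0.0, 0.0]
contact_force: [-3.3, 0.8, 7.4]
opening: 0.0
```

Emit:
jog_arm:
  commands: "0 0 -0.001 0 0 0; 0 0 -0.0015 0 0 0; 0 0 -0.0015 0 0 0; 0 0 -0.0015 0 0 0; 0 0 -0.0015 0 0 0"

```text
time: 12.82
eef_pos: [0.5934, 0.1057, 0.1507]
tcp_rot: [0.683, 0.73, -0.0, 0.0]
contact_force: [-6.3, 0.1, 11.7]
opening: 0.001
```

Pressed at 11.7 N; now rise and move clear.

Emit:
jog_arm:
  commands: "0 0 0.003 0 0 0; 0 0 0.008 0 0 0; 0 0 0.015 0 0 0; 0 0 0.03 0 0 0; 0 0 0.07 0 0 0; 0 0 0.11 0 0 0; 0 -0.06 0.11 0 0 0; 0 -0.12 0.11 0 0 0; 0 -0.18 0.11 0 0 0; 0 -0.24 0.11 0 0 0; 0 -0.30 0.11 0 0 0; 0 -0.30 0.11 0 0 0; 0 -0.30 0.11 0 0 0"

```text
time: 14.45
eef_pos: [0.5931, -0.1942, 0.258]
tcp_rot: [0.684, 0.73, 0.0, -0.0]
contact_force: [-0.5, -0.8, 0.1]
opening: 0.0
```

```bash
python3 - <<'E'
from h import *
s=get_state();print(s['time'],s['eef_pos'],s['contact_force'])
o=look('e')
tip=[.594,.1055]; th=.0666; mark=np.array([.5937,.1048])
over(o['scene'],'ov_s3',(273,230,34,48),mark,th,tip,11)
a=dict(np.load('/tmp/c.pkl',allow_pickle=True))
for n in o:
    df=np.abs(o[n]['frame'].astype(int)-a[n]['frame']).sum(2)
    c=proj(o[n],[.594,.06,.03])[0].astype(int); print(n,'diff>60 near stand',(df[c[1]-20:c[1]+25,c[0]-45:c[0]+45]>60).sum())
E
```

```text
14.45 [ 0.5930605  -0.19420158  0.25798275] [-0.54594383 -0.84452783  0.14520264]
top diff>60 near stand 0
scene diff>60 near stand 0
```

View pics/ov_s3.png

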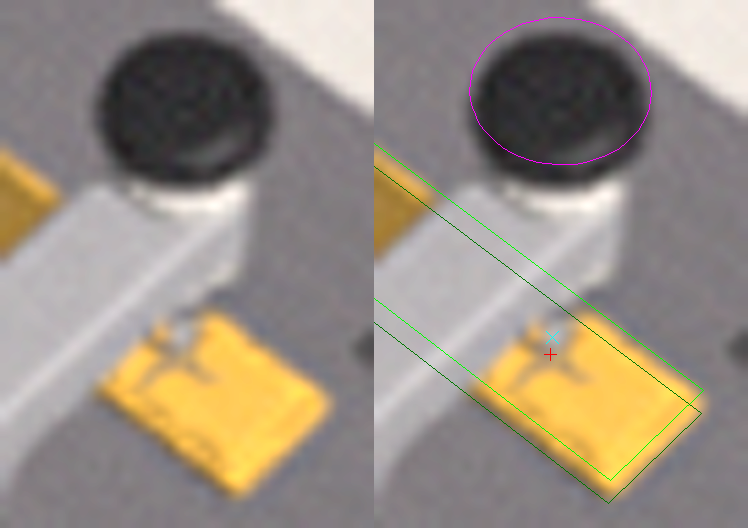

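View pics/top_e.png

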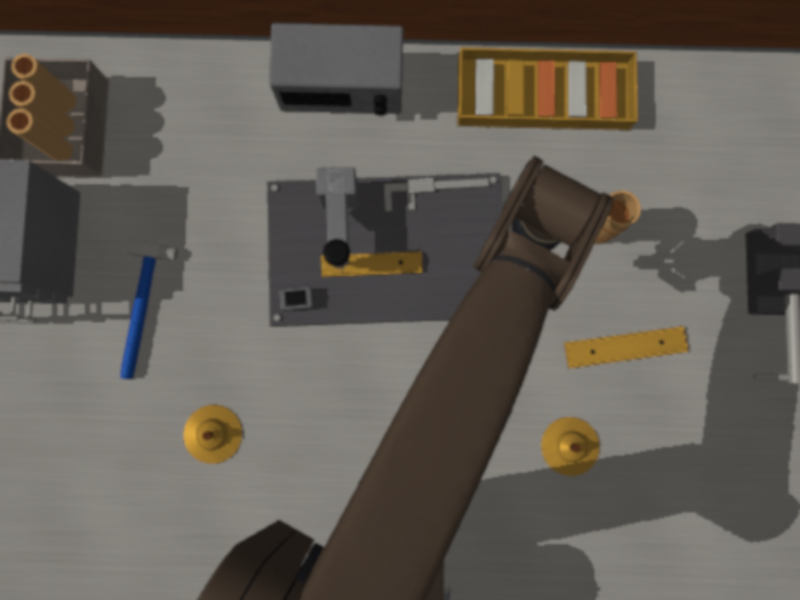

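The knob is back up at (zoom 185,107). The key has not moved, and the cross is below the tip at (175,355). The bystanders are where they started and the arm is clear, so I'm handing in.

```bash
python3 -c "
from plant import ctrl;print(ctrl.sign_off())"
```

```text
the job is handed in; nothing more can be done
None
```

I slid the key along the bed without lifting it and turned it about 0.3 rad to line up with the stand. Then I let go, backed away, and pressed the knob to about 11.7 N with the shut fingers. The punch sprang back and the job was handed in at about 14.5 s. No verdict was reported.

- **Mark position:** before punching I put the cross at (0.594, 0.104) m from the top camera and (0.593, 0.106) m from the scene camera. The tip came out at about (0.594, 0.105). In each camera's own picture the gap is about 1 mm.
- **Disagreement:** the knob outline in the scene camera put the punch axis 3–5 mm away from that. I gave this less weight because the knob's dark side shifts the outline, while the tip itself, visible in the same picture, agreed with the other estimates.
- **After punching:** around the punch and key, pictures from before and after showed no visible change. The knob was up, the bystanders looked to be where they started, and the arm was clear.
- **Not confirmed:** the dot itself is too small to see in the pictures. The evidence for it is the pressing force and how far the knob went down, which was about 10 mm.

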